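Feel for the release notch and unlatch the incubator lid

TASK

Unlatch the lid of the block incubator by touch: put a fingertip on the flat top of its grey front ledge at the left end (the robot's left), run it along the ledge to the right, staying on the ledge, until it drops into the release notch, and press the catch inside the notch all the way down, so that the lid comes ajar. Then draw back clear. Do not touch the lid itself, and leave everything else on the bench where it stands.

Things in the scene. Friction and masses are not known exactly. Their poses are not given: they have to be found in the camera images.
- incubator: White block incubator, fixed. Origin on the bench below the mid-line of its grey front ledge; x points to the lid and rear, y along the ledge to the left, z up. The flat ledge top is 75 mm above the bench, x from -28 to +28 mm, y from -230 (right end) to +190 mm (left end). Behind it the white housing is 5 mm higher, and the lid begins at x = 55 mm.
- edge_left (a point): Point on top of the ledge, on its mid-line, 35 mm from its left end (y = 155 mm of the incubator): a good place to set the fingertip down.
- edge_right (a point): Point on top of the ledge, on its mid-line, 75 mm from its right end (y = -155 mm of the incubator). The notch, a pocket in the ledge 56 mm along it and 43 mm across, on the mid-line, lies between the two edge points: its centre is anywhere from y = -80 to +40 mm of the incubator, different at each start. A 6 mm lip closes it in front.
- catch (a joint): Travel (m) of the catch, a grey plate that is the floor of the notch: 0 at the start (8 mm below the ledge's top), 0.008 fully down on its stop. It resists with about 4 to 6 N and stays where it is pressed to; it does not spring back.
- lid: The lid, a white frame with a clear window, 225 x 290 x 10 mm, hinged at the rear. Origin in the middle of its front edge, on its underside, 81 mm above the bench when shut. It is geared to the catch, tilting 0.01 rad for each mm the catch goes down: 0.08 rad (front edge raised about 18 mm) when it is fully down.
- jar: Specimen jar with red cap, 44 mm across, 60 mm high, on the bench in front of the incubator; origin at the centre of its underside. To be left alone.
- marker: White marker lying on the bench in front of the incubator, 120 mm long, 14 mm thick; origin at the underside of its middle. To be left alone.
- dish: Flat round glass dish, 90 mm across, 16 mm high, on the bench in front of the incubator; origin at the centre of its underside. To be left alone.
- vial: Amber vial, 28 mm across, 50 mm high, standing on the control deck at the right of the lid (deck 80 mm above the bench); origin at the centre of its underside. To be left alone.
- beaker: Glass beaker, 70 mm across, 85 mm high, on the bench to the left of the incubator; origin at the centre of its underside. To be left alone.
- timer: Flat black timer, 60 x 60 x 22 mm, on the bench to the right of the incubator; origin at the centre of its underside. To be left alone.
- reagent: White bottle, 60 mm across, 110 mm high, on the bench to the right of the incubator; origin at the centre of its underside. To be left alone.

How it is judged (in metres and radians):
On the way, in this order (a step that is already met when the one before it is completed fails the run):
1. a fingertip rests on the ledge at its left end (70 mm or less from the end), catch not yet pressed (contact force between the fingers and incubator above 0.3 N and y of the grasp point in the frame of incubator between 0.12 and 0.2 m and x of the grasp point in the frame of incubator between -0.045 and 0.04 m and value of joint catch below 0.002 m), for 0.05 s.
2. the fingertip, moved along to the right, is touching the ledge 85 to 125 mm from its left end, catch not yet pressed (contact force between the fingers and incubator above 0.3 N and y of the grasp point in the frame of incubator between 0.065 and 0.105 m and x of the grasp point in the frame of incubator between -0.045 and 0.04 m and value of joint catch below 0.002 m), for 0.05 s.
3. the catch is pressed down by a finger in the notch (at least 6.5 of its 8 mm) (value of joint catch above 0.0065 m and contact force between the fingers and catch above 0.5 N), for 0.05 s.
At the end, for the whole second after the job is handed in: The catch stays at least 6.5 mm of its 8 mm down and the lid stands ajar by at least 0.06 rad, at rest (value of joint catch above 0.0065 m and angle between lid's own z axis and vertical above 0.06 rad and angular speed of lid below 0.05 rad/s); the robot touches nothing.
It fails at once if the lid is touched, lifted or leaned on by the fingers or the arm (more than 1 N) (contact force between any of the fingers, the arm and lid above 1 N).
It fails at once if any other thing on or around the incubator is moved by more than 15 mm or lifted (distance of any of jar, marker, dish, vial, beaker, timer, reagent from where it was at the start of the episode above 0.015 m).
It also fails if it takes over 56 s, if anything falls off the work surface, if the arm or the gripper's body presses on something with over 40 N, if the wrist force passes 120 N, or if a joint passes its speed limit or range.

ROBOT

A 6-joint arm with a two-finger parallel gripper is mounted at the origin on the work surface. World frame = base frame: x ahead of the robot, y to its left, z up, the work surface at z = 0. Lengths are in mm, angles in rad, forces in N, time in s.
With the tool pointing down it reaches from about 275 to 750 mm from the base axis. Payload 10.2 kg.
Tool frame: the origin (TCP) lies at the very end of the fingers, on their centre line; the grasp point (between the pads) lies ctrl.grip_depth behind it (ctrl.grip_depth is the distance from the TCP to the grasp point, in mm); z points along the fingers, y is the direction in which the jaws open and shut (so a half turn about z gives the same grasp; the last joint's range is limited). The gripper opens to 85 mm and grips with 20 to 120 N. Pads are 22 mm wide; open, the fingers measure 114 mm over their backs; the gripper's body (76 mm by 85 mm) begins 54 mm behind the grasp point. The pads swing forward as they close: fully open they stand 13 mm farther back than shut.
Start: joints at [-1.425, 0.313, 1.498, -0, 1.331, -0.223], TCP at [189.248, -489.71, 231.294] pointing down, gripper open.
Joint ranges: [-2.94, 2.94], [-0.97, 2.17], [0.19, 2.56], [-1.23, 4.37], [0.02, 3.11], [-2.88, 2.88]. Speed limits (rad/s): [2.39, 2.39, 3.01, 3.14, 3.14, 3.14].

INTERFACE

Orientations are given as a unit quaternion [w, x, y, z].
In Python, from rig import telemetry, eyes, ctrl, nets gives the robot as it stands. The module is installed in compiled form; this text tells all that it offers.
- The arm moves only by the tool drive_tool, never from a script. Its argument "series" is text: rows parted by semicolons, each of 7 numbers parted by spaces: the shift along the tool's x, y, z normalised to -1 to 1, where 1 is 0.12 m, then the turn, a rotation vector about the tool's x, y, z normalised to -1 to 1, where 1 is 0.5 rad, then the opening, from 0 (shut) to 1 (fully open). In form: tx ty tz wx wy wz hand; .... A call has 1 to 20 rows; each row is the pose to reach, as a shift and turn from the pose measured when the call began, along the tool's axes at that moment; what a row does not reach only later rows make up. A row lasts 1/10 s, in which the tool goes at most 50 mm and 8.59 degrees, less where a joint would pass 70% of its speed; a pose out of reach is approached as far as the arm can. A call with a number of a shift or a turn outside -1 to 1 is refused whole. A call with a gripper value outside its range is refused whole. The fingers move at their own pace and stop on an object; "newtons" is the grip in N (left out, the last holds). Time passes only in rows, so rows that repeat a pose let the fingers close. It gives the time, the measured TCP pose, the force and the opening at its end, in the units of the state.
- telemetry.sense(): the state, without advancing time (a new reading comes with each control period).
- eyes.capture(name): name is "side" or "top"; returns a dict with "frame" (384x512x3 uint8, red, green, blue), "fx", "fy", "cx", "cy" (pixels), "view" (4x4, takes a point from world to camera coordinates). Camera axes: x right, y up, looking along -z (the intrinsics and any distortion apply to the point x, -y, -z); pixel columns grow to the right and rows downward; lengths in mm; the calibration is good to about 2 mm. A picture is of the moment at which its call begins. There is no depth.
- ctrl.finish_job(): hands the job in, once; it reports no verdict.
Trained networks look in a picture, given as the dict that the camera call returned (one of the last four; its "shot" number tells which), for a name from the list of things; names that differ only in an ending like _2 or _b are one class to them, and where a whole thing is asked for, a point or a joint stands for the part that bears it (a point fixed in the world has none). Each returns a list of dicts, best first, with "confidence" (0 to 1); they miss things now and then, are a little off and sometimes report something else, mostly with a low value. They report only what shows in the picture. A call takes as long as a camera call.
- nets.spot_in(name, picture): "rect" ([left, top, right, bottom] in pixels, round what is visible of it).
The state is a dict: "time_s": time; "joints": joint angles; "dq": joint speeds; "tau": joint torques, N m; "eef_pos": TCP position; "ee_rot": TCP orientation; "force": force on the tool from outside, world axes, zero at the start; "wrist_torque": the same for the moment, N m; "grip_width": opening from 0.0 (shut) to 1.0 (fully open).
Only numpy, scipy, OpenCV 4.12 (cv2) and the standard library are available. Lean on these libraries where they do the work, as an engineer would, in place of code of your own. Each camera call takes 0.05 s, during which the arm holds its last target. There are 200 camera calls.

## Working session

There is one attempt and no reset: what is moved stays moved. The work goes in short steps, Python scripts to look and compute and a tool call to move; the robot and the scene stay as the last step left them, time stands still between calls to the robot, and variables do not carry over. Pictures are saved under pics/ and viewed, about 8 in all and at most 12, crops included, and the job is handed in when it is done.

Besides the shell and the picture viewer there is one more tool, called after "Emit:" as name(argument=value, ...), one argument or row to a line, values as JSON. drive_tool: Moves the arm, as the interface text tells. Scaled input: -1 to 1 covers 0.12 m each way for a shift and 0.5 rad each way for a turn. Its arguments: {"type":"object","properties":{"series":{"type":"string"},"newtons":{"type":"number"}},"required":["series"]}

```bash
mkdir -p pics; python3 - <<'E'
from rig import telemetry, eyes, ctrl, nets
import cv2, json
print(telemetry.sense(), ctrl.grip_depth)
for n in ("side","top"):
    p=eyes.capture(n); cv2.imwrite(f"pics/{n}0.png",p["frame"][:,:,::-1])
    print(n,p["fx"],p["fy"],p["cx"],p["cy"],p["view"],[k for k in p if k not in("frame","view")])
    for t in ("incubator","lid","edge_left","edge_right","catch","jar","marker","dish","vial","beaker","timer","reagent"):
        print(t,[(r["rect"],round(r["confidence"],2)) for r in nets.spot_in(t,p)[:2]])
E
```

```text
{'time_s': 0.0, 'joints': array([-1.42536865e+00,  3.13431363e-01,  1.49844222e+00, -6.06249255e-06,
        1.33102306e+00, -2.23394833e-01]), 'dq': array([ 0.00069387,  0.00115365, -0.0008578 , -0.00018714, -0.00018832,
        0.00160046]), 'tau': array([-1.64835051e-04, -4.12270403e+01, -2.59742993e+01, -2.65042736e-04,
        4.15553106e-03,  2.28963063e-05]), 'eef_pos': array([ 189.2219071 , -489.42960397,  230.74268719]), 'ee_rot': array([-6.51616576e-04,  9.83044036e-01,  1.83368474e-01,  2.24689249e-05]), 'force': array([-0.34728276,  0.15672592,  0.61747512]), 'wrist_torque': array([-0.02371035, -0.00140529, -0.03868454]), 'grip_width': 0.9979834924296093} 18.700000000000003
side 476.79465214822187 476.79465214822187 257.6448322434411 191.0255297366907 [[-7.79911800e-01 -6.25833159e-01 -8.39293873e-03  4.05160329e+02]
 [ 3.82236560e-01 -4.86875112e-01  7.85396612e-01 -2.59967108e+02]
 [-4.95613556e-01  6.09331997e-01  6.18935958e-01 -1.07239725e+03]
 [ 0.00000000e+00  0.00000000e+00  0.00000000e+00  1.00000000e+00]] ['fx', 'fy', 'cx', 'cy', 'shot']
incubator [([116.3, 125.
[... 900 characters left out ...]
0000e+00]] ['fx', 'fy', 'cx', 'cy', 'shot']
incubator [([179.6, 76.0, 348.7, 211.3], 0.65)]
lid [([182.8, 82.9, 305.6, 172.7], 0.98)]
edge_left [([175.3, 79.0, 350.1, 210.4], 0.71), ([316.4, 143.6, 324.7, 152.7], 0.17)]
edge_right [([178.0, 75.7, 349.5, 213.4], 0.93), ([222.9, 239.1, 265.0, 251.4], 0.67)]
catch [([247.0, 184.5, 272.6, 198.3], 0.54)]
jar [([196.9, 229.6, 220.0, 248.8], 0.5)]
marker [([218.5, 237.9, 263.5, 254.1], 0.5)]
dish [([297.0, 233.4, 329.4, 267.6], 0.82), ([220.8, 237.4, 262.9, 252.3], 0.3)]
vial [([178.6, 77.7, 348.2, 211.8], 0.39)]
beaker [([137.8, 143.8, 168.9, 174.0], 0.86)]
timer [([348.5, 230.9, 380.2, 252.5], 0.93)]
reagent [([355.5, 177.6, 378.0, 201.4], 0.84)]
```

```bash
python3 - <<'E'
import cv2
a=cv2.imread("pics/top0.png")
cv2.imwrite("pics/topc.png",cv2.resize(a[65:275,125:392],None,fx=2.8,fy=2.8,interpolation=cv2.INTER_CUBIC))
b=cv2.imread("pics/side0.png")
cv2.imwrite("pics/sidec.png",cv2.resize(b[110:290,100:340],None,fx=3,fy=3,interpolation=cv2.INTER_CUBIC))
E
```

```text
(no output)
```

View pics/topc.png

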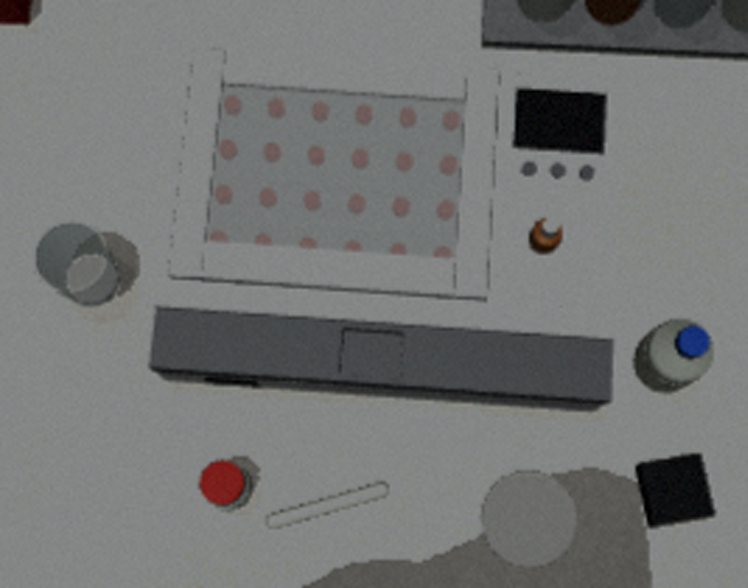

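View pics/sidec.png

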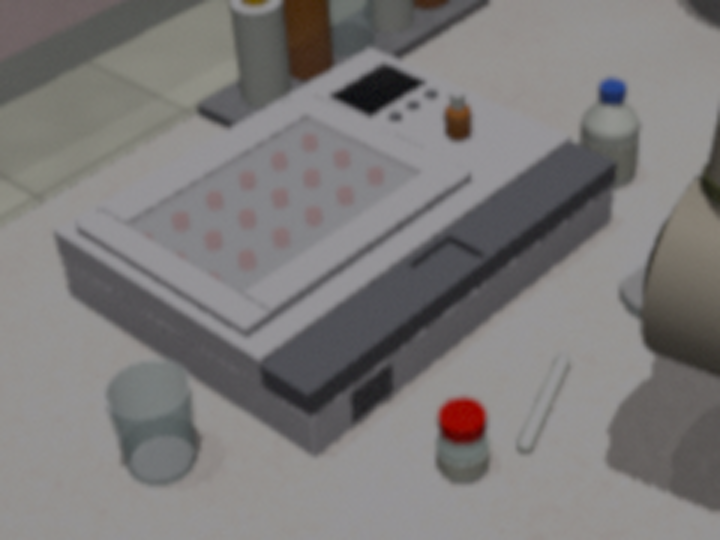

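The top view shows the ledge with crop corners at (155,307), (612,340), (610,402) and (150,370). The notch spans about x 341–404. In front of the ledge are the jar (222,483), marker (328,505) and dish (528,518).

```bash
cat > h.py <<'E'
import numpy as np
from rig import telemetry, eyes, ctrl, nets
from scipy.spatial.transform import Rotation as R
def ray(p,uv,z):
    V=np.array(p["view"]); c=-V[:3,:3].T@V[:3,3]
    d=V[:3,:3].T@np.array([(uv[0]-p["cx"])/p["fx"],-(uv[1]-p["cy"])/p["fy"],-1])
    return c+d*(z-c[2])/d[2]
def proj(p,X):
    V=np.array(p["view"]); q=V[:3,:3]@X+V[:3,3]
    return np.array([p["cx"]+p["fx"]*q[0]/-q[2], p["cy"]+p["fy"]*q[1]/q[2]])
E
python3 - <<'E'
from h import *
from scipy.optimize import least_squares
t=eyes.capture("top"); s=eyes.capture("side")
T=[((155,307),(28,190)),((612,340),(28,-230)),((610,402),(-28,-230)),((150,370),(-28,190))]
S=[((262,372),(28,190)),((315,402),(-28,190)),((616,172),(-28,-230)),((570,142),(28,-230))]
def w(q,x,y,z=75.):
    c,sn=np.cos(q[2]),np.sin(q[2]); return np.array([q[0]+c*x-sn*y,q[1]+sn*x+c*y,z])
def fit(useT,useS):
    def f(q):
        r=[]
        if useT: r+=[proj(t,w(q,*b))-(np.array(a)/2.8+[125,65]) for a,b in T]
        if useS: r+=[proj(s,w(q,*b))-(np.array(a)/3+[100,110]) for a,b in S]
        return np.concatenate(r)
    o=least_squares(f,[500,0,0.]); return o.x,np.round(o.fun,1)
for k in((1,0),(0,1),(1,1)): q,r=fit(*k); print(k,q,r)
print("EL",w(q,0,155),"ER",w(q,0,-155))
c,sn=np.cos(q[2]),np.sin(q[2])
def loc(X): d=X[:2]-q[:2]; return np.round([c*d[0]+sn*d[1],-sn*d[0]+c*d[1]],1)
for uv in((341,328),(404,332),(341,372)): print("notch",loc(ray(t,np.array(uv)/2.8+[125,65],75)))
for uv in((412,266),(450,238),(482,256)): print("notchS",loc(ray(s,np.array(uv)/3+[100,110],75)))
np.save("q.npy",q)
for n,uv,z in(("jar",(222,483),60),("beaker",(75,262),85)): print(n,ray(t,np.array(uv)/2.8+[125,65],z))
E
```

```text
(1, 0) [ 5.27344182e+02  3.67675329e+01 -2.12415860e-02] [ 0.   0.6  0.2  0.3  0.3 -0.3 -0.6 -0.6]
(0, 1) [ 5.18776541e+02  4.42244109e+01 -1.07962799e-02] [ 0.2  0.4 -0.9  0.7  0.6 -2.5  0.3  0.7]
(1, 1) [ 5.24576454e+02  3.87205028e+01 -1.60826539e-02] [-0.9  1.9 -0.6  0.8 -0.4  0.3 -1.5  0.8 -0.1 -2.  -1.4 -1.8  0.3 -3.9
  0.1 -0.7]
EL [527.06915767 193.70045775  75.        ] ER [ 522.08374989 -116.2594521    75.        ]
notch [24.9 16.3]
notch [ 25.  -41.5]
notch [-15.9  13.4]
notchS [18.5 16.7]
notchS [ 18.5 -34.9]
notchS [-20.5 -33.1]
jar [404.50453649 154.4971851   60.        ]
beaker [597.12359476 301.32291136  85.        ]
```

Emit:
drive_tool(
  series="0.6 -0.9 0 0 0 0.78 0;0.6 -0.9 0 0 0 0.78 0;0.6 -0.9 0 0 0 0.78 0;0.6 -0.9 0 0 0 0.78 0;0.6 -0.9 0 0 0 0.78 0;0.6 -0.9 0 0 0 0.78 0",
  newtons=60,
)

```text
time_s: 2.0
eef_pos: [217.3, -363.9, 231.3]
ee_rot: [0.0, 1.0, -0.01, -0.0]
force: [-0.1, -0.3, -0.3]
grip_width: 0.003
```

Emit:
drive_tool(
  series="0.52 -0.93 0 0 0 0 0;0.52 -0.93 0 0 0 0 0;0.52 -0.93 0 0 0 0 0;0.52 -0.93 0 0 0 0 0",
)

```text
time_s: 2.4
eef_pos: [283.1, -252.2, 231.3]
ee_rot: [0.0, 1.0, -0.009, 0.0]
force: [-1.1, -0.7, -0.1]
grip_width: -0.001
```

Emit:
drive_tool(
  series="0.52 -0.93 0 0 0 0 0;0.52 -0.93 0 0 0 0 0;0.52 -0.93 0 0 0 0 0;0.52 -0.93 0 0 0 0 0",
)

```text
time_s: 2.8
eef_pos: [348.6, -140.6, 231.3]
ee_rot: [-0.0, 1.0, -0.007, 0.0]
force: [-0.4, -0.5, -0.7]
grip_width: 0.001
```

Emit:
drive_tool(
  series="0.52 -0.93 0 0 0 0 0;0.52 -0.93 0 0 0 0 0;0.52 -0.93 0 0 0 0 0;0.52 -0.93 0 0 0 0 0",
)

```text
time_s: 3.2
eef_pos: [413.9, -29.2, 231.0]
ee_rot: [-0.0, 1.0, -0.006, 0.0]
force: [0.3, -0.1, -0.6]
grip_width: 0.005
```

Emit:
drive_tool(
  series="0.52 -0.93 0 0 0 0 0;0.52 -0.93 0 0 0 0 0;0.52 -0.93 0 0 0 0 0;0.52 -0.93 0 0 0 0 0",
)

```text
time_s: 3.6
eef_pos: [479.1, 82.0, 230.4]
ee_rot: [-0.0, 1.0, -0.005, -0.0]
force: [0.4, 0.0, 0.3]
grip_width: -0.003
```

Emit:
drive_tool(
  series="0.41 -0.9 0.2 0 0 0 0;0.41 -0.9 0.4 0 0 0 0;0.41 -0.9 0.75 0 0 0.02 0;0.41 -0.9 0.95 0 0 0.02 0;0.41 -0.9 0.95 0 0 0.02 0;0.41 -0.9 0.95 0 0 0.02 0",
)

```text
time_s: 4.2
eef_pos: [530.0, 187.7, 117.3]
ee_rot: [-0.0, 1.0, -0.011, -0.0]
force: [0.1, 0.0, 0.1]
grip_width: 0.004
```

```bash
python3 - <<'E'
from h import *
import cv2
for n,w in(("top",(210,125,265,330)),("side",0)):
    p=eyes.capture(n); f=p["frame"][:,:,::-1].copy()
    print(n,proj(p,telemetry.sense()["eef_pos"]))
    a=f[110:240,150:370] if n=="top" else f[110:290,100:340]
    cv2.imwrite(f"pics/{n}1.png",cv2.resize(a,None,fx=3,fy=3,interpolation=cv2.INTER_CUBIC))
E
python3 -c "
import cv2,numpy as np
a=cv2.imread('pics/top1.png');b=cv2.imread('pics/side1.png')
a=cv2.copyMakeBorder(a,0,0,0,720-660,0);c=np.vstack([a,b]);cv2.imwrite('pics/both1.png',cv2.resize(c,None,fx=.63,fy=.63))"
```

```text
top [191.54570626 183.27513335]
side [204.65849453 214.08179003]
```

View pics/both1.png

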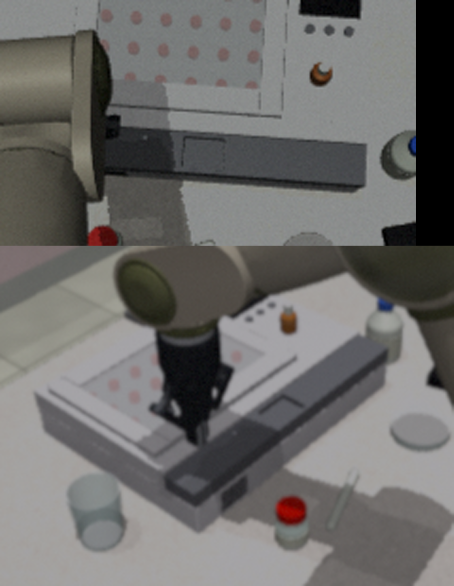

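Both views show the closed fingertip over the left end of the ledge, with the jaws along it and the arm clear of the lid. I'll lower it.

Emit:
drive_tool(
  series="0 0 0.1 0 0 0 0;0 0 0.2 0 0 0 0;0 0 0.3 0 0 0 0;0 0 0.3 0 0 0 0;0 0 0.31 0 0 0 0;0 0 0.32 0 0 0 0;0 0 0.33 0 0 0 0;0 0 0.34 0 0 0 0;0 0 0.34 0 0 0 0",
)

```text
time_s: 5.2
eef_pos: [530.7, 188.3, 78.0]
ee_rot: [-0.001, 1.0, -0.01, 0.002]
force: [0.1, -0.5, 0.0]
grip_width: 0.003
```

Emit:
drive_tool(
  series="0 0 0.01 0 0 0 0;0 0 0.02 0 0 0 0;0 0 0.03 0 0 0 0;0 0 0.03 0 0 0 0",
)

```text
time_s: 5.6
eef_pos: [530.7, 188.4, 75.1]
ee_rot: [-0.0, 1.0, -0.01, 0.002]
force: [-2.3, -0.6, 7.2]
grip_width: -0.005
```

Emit:
drive_tool(
  series="0 0.07 0.006 0 0 0 0;0 0.14 0.006 0 0 0 0;0 0.21 0.006 0 0 0 0;0 0.28 0.006 0 0 0 0;0 0.35 0.006 0 0 0 0;0 0.42 0.006 0 0 0 0;0 0.49 0.006 0 0 0 0;0 0.55 0.006 0 0 0 0;0 0.55 0.006 0 0 0 0;0 0.55 0.006 0 0 0 0",
)

```text
time_s: 6.6
eef_pos: [530.0, 121.7, 75.0]
ee_rot: [-0.0, 1.0, -0.01, 0.002]
force: [-0.2, -2.5, 6.6]
grip_width: -0.002
```

Emit:
drive_tool(
  series="0 0.07 0.006 0 0 0 0;0 0.14 0.006 0 0 0 0;0 0.21 0.006 0 0 0 0;0 0.28 0.006 0 0 0 0;0 0.35 0.006 0 0 0 0;0 0.42 0.006 0 0 0 0;0 0.49 0.006 0 0 0 0;0 0.55 0.006 0 0 0 0;0 0.55 0.006 0 0 0 0",
)

```text
time_s: 7.5
eef_pos: [529.1, 54.9, 74.9]
ee_rot: [0.0, 1.0, -0.011, 0.003]
force: [-0.8, -2.0, 5.9]
grip_width: -0.0
```

Emit:
drive_tool(
  series="0 0.04 0.008 0 0 0 0;0 0.08 0.008 0 0 0 0;0 0.12 0.008 0 0 0 0;0 0.16 0.008 0 0 0 0;0 0.2 0.008 0 0 0 0;0 0.23 0.008 0 0 0 0;0 0.23 0.008 0 0 0 0",
)

```text
time_s: 8.2
eef_pos: [528.4, 26.8, 73.9]
ee_rot: [0.0, 1.0, -0.011, 0.003]
force: [-0.2, -0.3, -0.2]
grip_width: -0.004
```

The tip has dropped off the ledge top: force is zero and z is below 75. Next I'll lower it into the notch.

Emit:
drive_tool(
  series="0 0 0.02 0 0 0 0;0 0 0.04 0 0 0 0;0 0 0.05 0 0 0 0;0 0 0.065 0 0 0 0;0 0 0.065 0 0 0 0",
)

```text
time_s: 8.7
eef_pos: [528.5, 26.9, 65.9]
ee_rot: [0.0, 1.0, -0.011, 0.003]
force: [-0.2, -0.7, 0.2]
grip_width: -0.001
```

Emit:
drive_tool(
  series="0 0 0.01 0 0 0 0;0 0 0.02 0 0 0 0;0 0 0.03 0 0 0 0;0 0 0.04 0 0 0 0;0 0 0.05 0 0 0 0;0 0 0.06 0 0 0 0;0 0 0.062 0 0 0 0;0 0 0.065 0 0 0 0;0 0 0.065 0 0 0 0",
)

```text
time_s: 9.6
eef_pos: [528.6, 26.9, 58.9]
ee_rot: [0.0, 1.0, -0.011, 0.003]
force: [-5.1, -0.2, 13.5]
grip_width: 0.0
```

Emit:
drive_tool(
  series="0 0 0.008 0 0 0 0;0 0 0.008 0 0 0 0;0 0 -0.1 0 0 0 0;0 0 -0.3 0 0 0 0;0 0 -0.6 0 0 0 0;0 0 -0.9 0 0 0 0;-0.5 0 -1 0 0 0 0;-0.9 0 -1 0 0 0 0;-0.9 0 -1 0 0 0 0;-0.9 0 -1 0 0 0 0",
)

```text
time_s: 10.6
eef_pos: [419.4, 29.4, 178.9]
ee_rot: [0.0, 1.0, -0.011, 0.004]
force: [0.3, 0.2, -0.2]
grip_width: 0.001
```

Emit:
drive_tool(
  series="0 1 0 0 0 0 0;0 1 0 0 0 0 0;0 1 0 0 0 0 0;0 1 0 0 0 0 0;0 1 0 0 0 0 0",
)

```text
time_s: 11.1
eef_pos: [417.4, -90.7, 178.8]
ee_rot: [0.0, 1.0, -0.012, 0.004]
force: [0.6, 1.0, 0.5]
grip_width: 0.001
```

```bash
python3 - <<'E'
from h import *
import cv2
p=eyes.capture("side"); f=p["frame"][:,:,::-1]
cv2.imwrite("pics/side2.png",cv2.resize(f[110:290,100:340],None,fx=3,fy=3,interpolation=cv2.INTER_CUBIC))
s=telemetry.sense();print(s["time_s"],s["eef_pos"],s["force"],abs(s["dq"]).max())
t=eyes.capture("top")
for k in ("jar","marker","dish","beaker","timer","reagent","lid"):
    print(k,[[(r["rect"],round(r["confidence"],2)) for r in nets.spot_in(k,q)[:1]] for q in(t,p)])
E
```

```text
11.15 [417.28684647 -90.08597607 178.82533697] [-0.5101171   0.0968437   0.37046409] 0.01425662090122028
jar [[([195.6, 230.1, 215.0, 247.6], 0.69)], [([241.9, 241.0, 263.2, 271.5], 0.76)]]
marker [[([222.4, 234.7, 263.4, 251.7], 0.65)], [([270.6, 227.8, 289.7, 262.1], 0.68)]]
dish [[([299.3, 241.3, 331.4, 256.0], 0.46)], [([241.4, 192.4, 256.2, 201.5], 0.61)]]
beaker [[([137.6, 142.8, 169.6, 172.5], 0.91)], [([131.4, 231.6, 164.6, 273.5], 0.9)]]
timer [[([362.9, 230.2, 380.0, 251.2], 0.47)], [([327.4, 170.8, 333.8, 188.3], 0.49)]]
reagent [[([357.2, 226.7, 378.1, 251.0], 0.55)], [([295.3, 144.6, 313.2, 174.5], 0.52)]]
lid [[([184.5, 81.9, 305.6, 169.7], 0.75)], [([127.3, 139.0, 256.9, 214.2], 0.87)]]
```

View pics/side2.png

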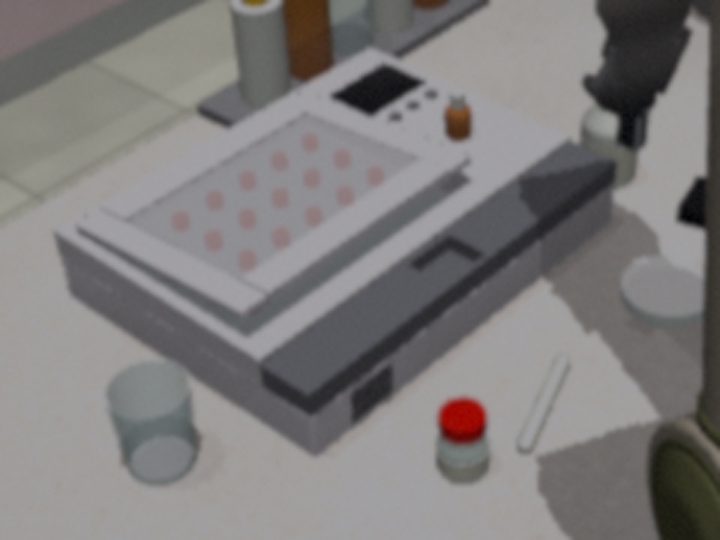

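The lid is ajar: its front edge at crop (245,320) now stands above a dark gap. The notch at (447,252) is visibly deeper. The jar, marker, beaker and vial are where they were, and the arm is clear.

```bash
python3 -c "
from rig import ctrl
print(ctrl.finish_job())"
```

```text
the job is handed in; nothing more can be done
None
```

The catch is pressed down and the lid stands ajar; I handed the job in after about 11 s of the 56 s allowed. The hand-in gives no verdict, so the result rests on my own checks.

**What I did:** I set the closed fingertip on the left end of the ledge, about 152 mm left of the incubator's origin, with about 7 N of contact. I slid it right along the mid-line, pressing with about 6 N each time I checked. The force fell to zero at the notch, about 10 mm right of the origin. I pressed the catch down until it met its stop, with the tip at z = 58.9 mm and 13.5 N, then drew back up and away.

**Last checks:**
- **Lid and catch:** The final side picture shows the lid raised at the front and the notch deeper. I did not measure the lid's angle; I judged it from that picture and the tip height at the stop.
- **Robot:** It was clear and nearly still, with only noise on the force reading (about 0.6 N).
- **Other things:** The jar, marker, beaker and vial look unmoved. The arm partly hid the reagent, timer and dish. For those, some network detections disagreed, such as the reagent reported at the timer's place in the top view and the dish at the notch in the side view. I take these as false detections.
- **Position fit:** The two cameras disagreed by about 8 mm on where the incubator is. I used the top view, and the notch was where it predicted.

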